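Find the heavy side of a weighted cup insert

TASK

The weighted steel cup on the balancing spindle has ballast hidden inside on one side. Take the spindle's crank by its grip and turn it slowly, half a turn or more, to feel which side of the cup is heavy, then bring the heavy side to the bottom and finish still gripping the crank there, so that the light side on top can be marked. Leave the other things on the bench alone.

Things in the scene. Friction and masses are not known exactly. Their poses are not given: they have to be found in the camera images.
- spindle (a joint): Angle of the spindle with crank and clamped cup, rad; 0 = crank grip straight above the axis, growing as the grip goes from the top towards the +x side of crank_axis. It turns freely round. The heavy side of the cup lies at an unknown angle to the crank. A drag washer of 0.45 N m keeps it where it is left; the ballast adds up to 0.34 to 0.41 N m either way. The crank itself is counterbalanced.
- crank_axis (a point): Point on the spindle's level axis in the plane of the crank grip's middle, 130 mm above the bench: the centre of the circle, 65 mm in radius, on which the grip's middle goes. Its z is up, its y runs along the axis from the crank to the cup, its x is level, away from the robot. Crank arm 40 mm and bearing 58 mm along +y from here; base plate 16 mm high.
- grip_mid (a point): Middle of the black round crank grip: 68 mm long, lying along the spindle's axis, 23 mm thick at the middle, so it can be pinched across from above at any crank angle. It revolves freely on its pin, so the fingers can keep pointing down all the way round. The steel cup, 118 mm across and 46 mm deep, plain all round, is clamped on the same axis at the other end, 175 mm along +y.
- cap_a: Bystander: green nylon handle cap, a dome 68 mm across, 22 mm high; origin under its centre.
- cap_b: Bystander: a second cap like cap_a.
- cup_spare: Bystander: open steel cup insert, upright, 90 mm across, 42 mm high; origin under its centre.
- chip: Bystander: squat granite chip sample, 70 by 55 mm, 37 mm high; origin under its centre.
- driver: Bystander: chrome torque driver lying on the bench, 187 mm long, 31 mm thick; origin under its middle collar.
- handle: Bystander: black gooseneck stone handle standing on its 68 mm round foot, 75 mm high; origin under its foot.

How it is judged (in metres and radians):
On the way:
1. the crank, held by its grip, has been turned about half a turn from where it stood (distance of grip_mid from where it was at the start of the episode above 0.117 m and contact force between the fingers and crank_grip above 0.5 N), for 0.1 s.
At the end, for the whole second after the job is handed in: The cup is at rest with its heavy side within 20 degrees of straight down, and the fingers still grip the crank's grip (more than 0.5 N) (angle between cup's own z axis and vertical below 0.35 rad and contact force between the fingers and crank_grip above 0.5 N and velocity of joint spindle between -0.05 and 0.05 rad/s); the arm keeps its last pose, push and grip.
It fails at once if the spindle is spun fast (over 4 rad/s) (velocity of joint spindle above 4 rad/s or velocity of joint spindle below -4 rad/s).
It fails at once if one of the other things on the bench is moved more than 30 mm (distance of any of cap_a, cap_b, cup_spare, chip, driver, handle from where it was at the start of the episode above 0.03 m).
It also fails if it takes over 69 s, if anything falls off the work surface, if the arm or the gripper's body presses on something with over 40 N, if the wrist force passes 120 N, or if a joint passes its speed limit or range.

ROBOT

A 7-joint arm with a two-finger parallel gripper is mounted at the origin on the work surface. World frame = base frame: x ahead of the robot, y to its left, z up, the work surface at z = 0. Lengths are in m, angles in degrees, forces in N, time in s.
With the tool pointing down it reaches from about 0.425 to 0.875 m from the base axis. Payload 4.7 kg.
Tool frame: the origin (TCP) lies at the very end of the fingers, on their centre line; the grasp point (between the pads) lies env.tcp_to_grasp behind it (env.tcp_to_grasp is the distance from the TCP to the grasp point, in m); z points along the fingers, x is the direction in which the jaws open and shut, and the axes are right-handed (so a half turn about z gives the same grasp; the last joint's range is limited). The gripper opens to 87 mm and grips with 3 to 60 N. Pads are 19 mm wide; open, the fingers measure 117 mm over their backs; the gripper's body (75 mm by 190 mm) begins 51 mm behind the grasp point.
Start: joints at [-70.353, 18.392, -4.016, 83.108, 1.295, 78.541, -3.26], TCP at [0.21, 0.615, 0.184] pointing down, gripper open.
Joint ranges: [-163.93, 163.93], [-17.29, 119.83], [-79.2, 71.16], [3.27, 140.29], [-89.18, 269.18], [5.43, 117.66], [-154.24, 154.24]. Speed limits (degrees/s): [147.25, 147.25, 180, 180, 180, 180, 180].

INTERFACE

Orientations are given as [roll, pitch, yaw] about the fixed x, y, z axes, in that order (R = Rz(yaw) Ry(pitch) Rx(roll)).
In Python, from cell import env gives the robot as it stands. The module is installed in compiled form; this text tells all that it offers.
- The arm moves only by the tool send_rows, never from a script. Its argument "steps" is a list of rows, each a list of 3 entries, a list of its own where there are three numbers: the shift along the tool's x, y, z in m, then the turn, a rotation vector about the tool's x, y, z in rad, then the finger opening in m, from 0 to 0.087. A call has exactly 5 rows; each row is the pose to reach, as a shift and turn from the pose commanded when the call began, along the tool's axes at that moment; what a row does not reach only later rows make up. A row lasts 1/12 s, in which the tool goes at most 41.7 mm and 7.16 degrees, less where a joint would pass 70% of its speed; a pose out of reach is approached as far as the arm can. A call with a gripper value outside its range is refused whole. The fingers move at their own pace and stop on an object; "grip_force" is the grip in N (left out, the last holds). Time passes only in rows, so rows that repeat a pose let the fingers close, or fill a call up. It gives the time, the measured TCP pose, the force and the opening at its end, in the units of the state.
- env.get_obs(): the state, without advancing time (a new reading comes with each control period).
- env.read_camera(name): name is "scene" or "side" or "wrist"; returns a dict with "pixels" (384x512x3 uint8, red, green, blue), "fx", "fy", "cx", "cy" (pixels), "k1" (the pictures are not rectified: a ray, as slopes to the right and down, at radius r is drawn at 1 + k1 r^2 times it, then the intrinsics apply), "position" and "rotation" of the camera in the world. Camera axes: x right, y up, looking along -z (the intrinsics and any distortion apply to the point x, -y, -z); pixel columns grow to the right and rows downward; lengths in m; the calibration is good to about 2 mm. A picture is of the moment at which its call begins. There is no depth.
- env.sign_off(): hands the job in, once; it reports no verdict.
The state is a dict: "time_s": time; "qpos": joint angles; "joint_velocities": joint speeds; "effort": joint torques, N m; "tool_pos": TCP position; "tool_rot": TCP orientation; "force": force on the tool from outside, world axes, zero at the start; "wrist_torque": the same for the moment, N m; "grip_width": finger opening in m.
Only numpy, scipy, OpenCV 4.12 (cv2) and the standard library are available. Lean on these libraries where they do the work, as an engineer would, in place of code of your own. Each camera call takes 0.05 s, during which the arm holds its last target.

## Working session

There is one attempt and no reset: what is moved stays moved. The work goes in short steps, Python scripts to look and compute and a tool call to move; the robot and the scene stay as the last step left them, time stands still between calls to the robot, and variables do not carry over. Pictures are saved under pics/ and viewed, and the job is handed in when it is done.

Besides the shell and the picture viewer there is one more tool, called after "Call:" as name(argument=value, ...), one argument or row to a line, values as JSON. send_rows: Moves the arm, as the interface text tells. Its arguments: {"type":"object","properties":{"steps":{"type":"array"},"grip_force":{"type":"number"}},"required":["steps"]}

```bash
mkdir -p pics
python3 - <<'E'
from cell import env
import cv2
print(env.get_obs(), env.tcp_to_grasp)
for n in ["scene","side","wrist"]:
    c=env.read_camera(n); cv2.imwrite(f"pics/{n}0.png",c["pixels"][:,:,::-1])
    print(n,{k:v for k,v in c.items() if k!="pixels"})
E
```

```text
{'time_s': 0.0, 'qpos': array([-70.35240581,  18.43929757,  -4.01541072,  83.17519082,
         1.29564728,  78.53818571,  -3.25844292]), 'joint_velocities': array([-0.08081947, -0.09636741,  0.04718862, -0.1052662 , -0.01385527,
        0.11981314, -0.08648898]), 'effort': array([-8.14252562e-04, -4.91283739e+01, -4.04363852e-01, -3.12530279e+01,
       -6.39329106e-02,  4.37381922e-02,  1.74016427e-04]), 'tool_pos': array([0.20975818, 0.61457764, 0.18285631]), 'tool_rot': array([1.79993705e+02, 1.07398901e-01, 7.11637276e+01]), 'force': array([-0.06873098, -0.94072141,  0.32929871]), 'wrist_torque': array([ 0.08579388,  0.00260444, -0.0762867 ]), 'grip_width': 0.08733059259235362} 0.0187
scene {'fx': 453.3651756699152, 'fy': 453.3651756699152, 'cx': 255.0968105785453, 'cy': 187.0051292560966, 'k1': 0.04506532591849349, 'position': array([1.30519557, 0.60347247, 0.83449245]), 'rotation': array([ 56.4042944 ,   0.39697068, 122.91701612])}
side {'fx': 355.23303930564947, 'fy': 355.23303930564947, 'cx': 254.36290769912335, 'cy': 188.62673954385596, 'k1': -0.04109272354178276, 'position': array([ 0.17313285, -0.71761265,  1.10493629]), 'rotation': array([ 39.19792031,  -0.67130905, -18.89091944])}
wrist {'fx': 296.17832821320803, 'fy': 296.17832821320803, 'cx': 252.47651697740898, 'cy': 188.62571530348302, 'k1': -0.026362966733557525, 'position': array([0.13033243, 0.64184544, 0.38285199]), 'rotation': array([-17.59379585,   0.07868633,  71.16584552])}
```

View pics/scene0.png

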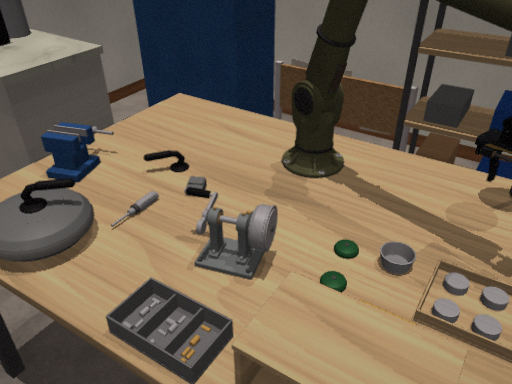

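View pics/side0.png

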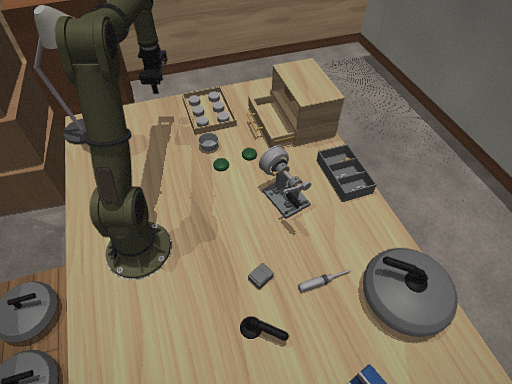

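View pics/wrist0.png

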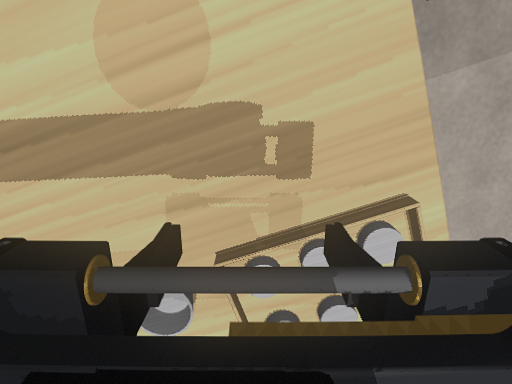

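Run:
```python
import cv2
a=cv2.imread("pics/scene0.png")[165:285,170:300]; cv2.imwrite("pics/sceneZ.png",cv2.resize(a,None,fx=5,fy=5,interpolation=2))
a=cv2.imread("pics/side0.png")[135:235,245:345]; cv2.imwrite("pics/sideZ.png",cv2.resize(a,None,fx=6,fy=6,interpolation=2))
```

```text
(no output)
```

View pics/sceneZ.png

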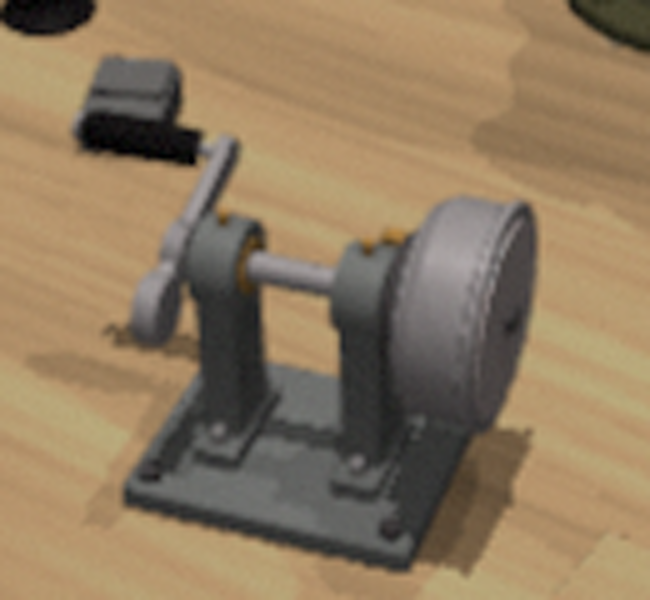

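View pics/sideZ.png

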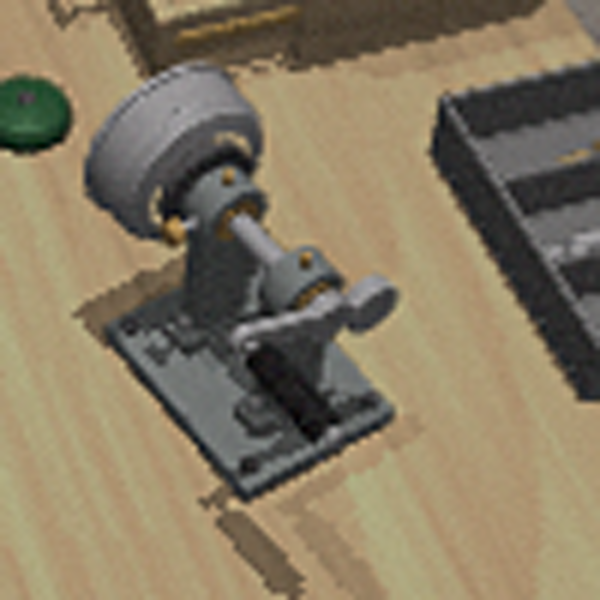

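```bash
cat > h.py <<'E'
import numpy as np, json
from scipy.spatial.transform import Rotation as R
from cell import env
def ray(c,u,v):
    x=(u-c["cx"])/c["fx"]; y=(v-c["cy"])/c["fy"]
    rd=np.hypot(x,y); r=rd
    for _ in range(20): r=rd/(1+c["k1"]*r*r)
    s=r/rd if rd>0 else 1
    d=R.from_euler("xyz",c["rotation"],degrees=True).apply([x*s,-y*s,-1.])
    return np.array(c["position"]),d/np.linalg.norm(d)
def proj(c,P):
    p=R.from_euler("xyz",c["rotation"],degrees=True).inv().apply(np.asarray(P)-c["position"])
    x,y=p[0]/-p[2],-p[1]/-p[2]; k=1+c["k1"]*(x*x+y*y)
    return np.array([c["cx"]+c["fx"]*k*x,c["cy"]+c["fy"]*k*y])
def plane(c,uv,z):
    o,d=ray(c,*uv); return o+d*(z-o[2])/d[2]
def tri(c1,a,c2,b):
    o1,d1=ray(c1,*a);o2,d2=ray(c2,*b)
    t=np.linalg.lstsq(np.c_[d1,-d2],o2-o1,rcond=None)[0]
    p,q=o1+t[0]*d1,o2+t[1]*d2
    return (p+q)/2,np.linalg.norm(p-q)
E
python3 - <<'E'
from h import *
s=env.read_camera("scene");d=env.read_camera("side")
np.set_printoptions(precision=4,suppress=True)
zs=lambda x,y:(170+x/5-.4,165+y/5-.4); zd=lambda x,y:(245+x/6-.4,135+y/6-.4)
for n,a,b in [("inner",(203,148),(253,350)),("outer",(80,133),(322,435)),("hub",(178,240),(325,305)),("cw",(155,310),(372,305)),("armtip",(225,147),(245,337))]:
    print(n,*tri(s,zs(*a),d,zd(*b)))
# base plate top corners z=.016
print("scene plate top",[plane(s,zs(*p),.016) for p in [(128,490),(408,560),(470,440)]])
print("side plate top",[plane(d,zd(*p),.016) for p in [(105,325),(245,490),(392,410)]])
print("cup rim scene centre", plane(s,zs(508,318),.13))
E
```

```text
inner [ 0.5361 -0.0403  0.1517] 0.0037462353889164248
outer [ 0.5533 -0.1076  0.1476] 0.009267247835424227
hub [ 0.5944 -0.0126  0.1385] 0.0034506735787009414
cw [ 0.6286 -0.005   0.1183] 0.001253455426776618
armtip [ 0.5333 -0.0299  0.1538] 0.0001220794770275387
scene plate top [array([ 0.6565, -0.0093,  0.016 ]), array([0.6205, 0.1418, 0.016 ]), array([0.5281, 0.1208, 0.016 ])]
side plate top [array([0.5016, 0.1082, 0.016 ]), array([ 0.5396, -0.0437,  0.016 ]), array([ 0.6525, -0.0158,  0.016 ])]
cup rim scene centre [0.5506 0.1565 0.13  ]
```

Call:
send_rows(
  steps=[
    [[-0.0136,0.025,-0.024],[0,0,0.1],0.087],
    [[-0.0272,0.05,-0.048],[0,0,0.2],0.087],
    [[-0.041,0.075,-0.072],[0,0,0.3],0.087],
    [[-0.0545,0.1,-0.096],[0,0,0.4],0.087],
    [[-0.068,0.125,-0.12],[0,0,0.5],0.087],
  ],
  grip_force=40,
)

```text
time_s: 0.67
tool_pos: [0.3069, 0.5092, 0.3051]
tool_rot: [-180.0, -0.0, 42.2]
force: [0.7, 0.6, -0.2]
grip_width: 0.0868
```

Call:
send_rows(
  steps=[
    [[0,0.04,0],[0,0,0.1],0.087],
    [[0,0.08,0],[0,0,0.2],0.087],
    [[0,0.12,0],[0,0,0.3],0.087],
    [[0,0.16,0],[0,0,0.4],0.087],
    [[0,0.2,0],[0,0,0.497],0.087],
  ],
)

```text
time_s: 1.08
tool_pos: [0.4424, 0.3614, 0.3042]
tool_rot: [-180.0, -0.0, 13.8]
force: [1.1, -0.4, -0.7]
grip_width: 0.0871
```

Call:
send_rows(
  steps=[
    [[0,0.04,0],[0,0,0],0.087],
    [[0,0.08,0],[0,0,0],0.087],
    [[0,0.12,0],[0,0,0],0.087],
    [[0,0.16,0],[0,0,0],0.087],
    [[0,0.2,0],[0,0,0],0.087],
  ],
)

```text
time_s: 1.5
tool_pos: [0.49, 0.167, 0.304]
tool_rot: [-180.0, -0.0, 14.0]
force: [-0.2, 0.2, 0.9]
grip_width: 0.0872
```

Call:
send_rows(
  steps=[
    [[0,0.04,0],[0,0,0],0.087],
    [[-0.001,0.08,0],[0,0,0],0.087],
    [[-0.002,0.12,0],[0,0,0],0.087],
    [[-0.003,0.15,0],[0,0,0],0.087],
    [[-0.003,0.17,0],[0,0,0],0.087],
  ],
)

```text
time_s: 1.92
tool_pos: [0.5283, -0.0014, 0.3044]
tool_rot: [180.0, -0.0, 13.7]
force: [-0.1, 0.2, -0.7]
grip_width: 0.087
```

Run:
```python
from h import *
import cv2
for n in ["scene","side","wrist"]:
    c=env.read_camera(n); cv2.imwrite(f"pics/{n}1.png",c["pixels"][:,:,::-1])
o=env.get_obs();print(o["time_s"],o["tool_pos"],o["tool_rot"],o["force"])
print(c["position"],c["rotation"])
```

```text
2.0667 [0.52828149 0.00136731 0.30406746] [-1.79991710e+02 -1.61481883e-02  1.37955275e+01] [-0.23073019  0.61394198 -1.05085142]
[0.50812251 0.0792789  0.50403954] [-17.63566728  -0.08308255  13.57216319]
```

View pics/wrist1.png

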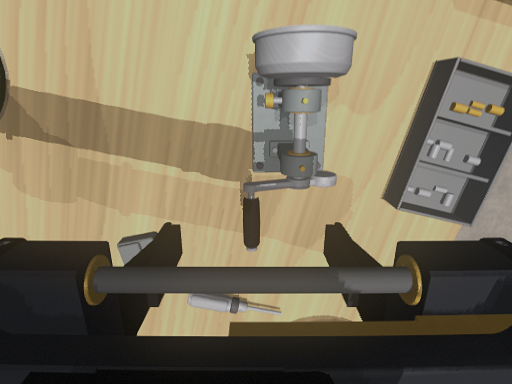

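View pics/scene1.png

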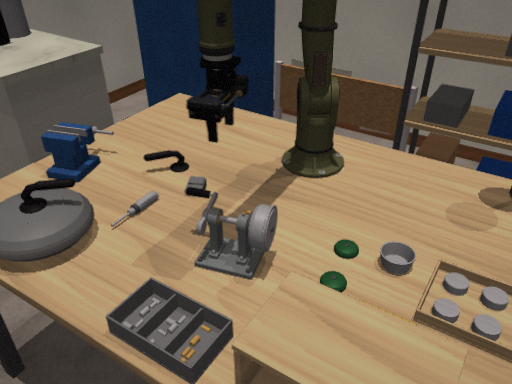

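Run:
```python
from h import *
np.set_printoptions(precision=4,suppress=True)
w=env.read_camera("wrist");s=env.read_camera("scene")
for n,p,z in [("in",(251,197),.15),("out",(252,248),.15),("shaft hi",(300.5,113),.13),("shaft lo",(299,148),.13),("hub",(293,184),.13),("cupback",(303,84),.13)]:
    print(n,plane(w,p,z))
print(tri(w,(251,197),s,(210.2,194.2)),tri(w,(252,248),s,(185.6,191.2)))
im=w["pixels"]; g=im[190:255,225:280].astype(int).max(2)
ys,xs=np.where(g<50); print(ys.min()+190,ys.max()+190,[(y+190,xs[ys==y].min()+225,xs[ys==y].max()+225) for y in range(0,65,6) if (ys==y).any()])
o=env.get_obs();print(o["tool_pos"],o["tool_rot"])
```

```text
in [ 0.5356 -0.0376  0.15  ]
out [ 0.554  -0.1076  0.15  ]
shaft hi [0.5704 0.0761 0.13  ]
shaft lo [0.5808 0.0341 0.13  ]
hub [ 0.5867 -0.0136  0.13  ]
cupback [0.5637 0.1093 0.13  ]
(array([ 0.5366, -0.0395,  0.1507]), np.float64(0.00452370015161412)) (array([ 0.5551, -0.1112,  0.1453]), np.float64(0.0019942074918489973))Traceback (most recent call last):
  File "<stdin>", line 8, in <module>
    return umr_minimum(a, axis, None, out, keepdims, initial, where)
ValueError: zero-size array to reduction operation minimum which has no identity
```

Call:
send_rows(
  steps=[
    [[-0.001,0.03,0.02],[0,0,0],0.087],
    [[-0.002,0.06,0.035],[0,0,0],0.087],
    [[-0.002,0.0877,0.05],[0,0,0],0.087],
    [[-0.002,0.0877,0.085],[0,0,0],0.087],
    [[-0.002,0.0877,0.11],[0,0,0],0.087],
  ],
)

```text
time_s: 2.58
tool_pos: [0.5474, -0.0824, 0.1922]
tool_rot: [-180.0, 0.0, 14.0]
force: [-0.5, 1.0, 0.1]
grip_width: 0.0872
```

Call:
send_rows(
  steps=[
    [[0,0,0.02],[0,0,0],0.087],
    [[0,0,0.04],[0,0,0],0.087],
    [[0,0,0.055],[0,0,0],0.087],
    [[0,0,0.062],[0,0,0],0.087],
    [[0,0,0.062],[0,0,0],0.087],
  ],
)

```text
time_s: 3.0
tool_pos: [0.5465, -0.0802, 0.1302]
tool_rot: [-179.9, 0.2, 14.2]
force: [-0.1, 0.2, 0.2]
grip_width: 0.0871
```

Run:
```python
from h import *
import cv2
w=env.read_camera("wrist");cv2.imwrite("pics/wrist2.png",w["pixels"][:,:,::-1])
a=env.read_camera("scene")["pixels"][130:250,140:270,::-1];b=env.read_camera("side")["pixels"][120:240,230:360,::-1]
cv2.imwrite("pics/ss2.png",cv2.resize(np.hstack([a,b]),None,fx=3,fy=3,interpolation=2))
o=env.get_obs();print(o["tool_pos"],o["tool_rot"],o["force"])
```

```text
[ 0.54851702 -0.08155676  0.1330699 ] [ 1.79986380e+02 -1.02121271e-01  1.41041152e+01] [-0.12654072 -0.57066009  0.28472031]
```

View pics/wrist2.png

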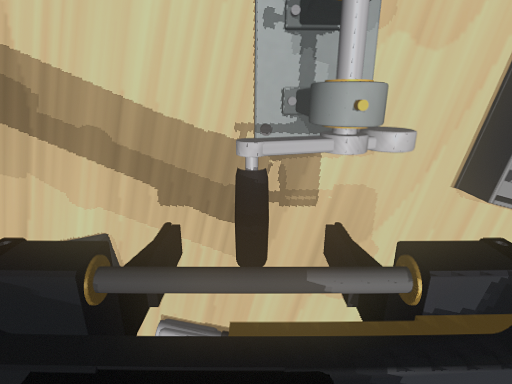

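View pics/ss2.png

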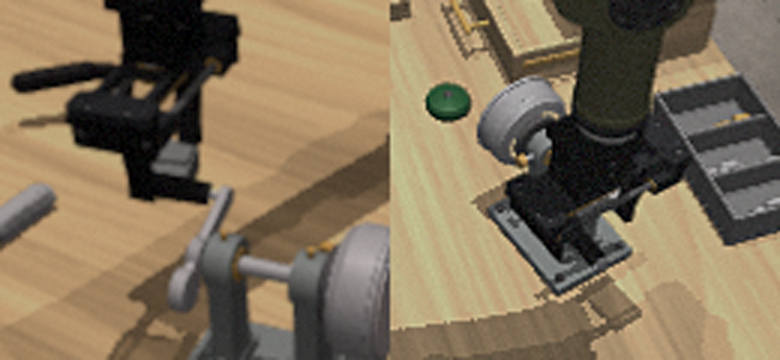

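Call:
send_rows(
  steps=[
    [[0,0,0],[0,0,0],0.06],
    [[0,0,0],[0,0,0],0.04],
    [[0,0,0],[0,0,0],0.02],
    [[0,0,0],[0,0,0],0.0],
    [[0,0,0],[0,0,0],0.0],
  ],
  grip_force=40,
)

```text
time_s: 3.57
tool_pos: [0.5477, -0.0822, 0.1322]
tool_rot: [-180.0, -0.0, 14.0]
force: [1.2, -0.5, 0.7]
grip_width: 0.0617
```

Call:
send_rows(
  steps=[
    [[0,0,0],[0,0,0],0.0],
    [[0,0,0],[0,0,0],0.0],
    [[0,0,0],[0,0,0],0.0],
    [[0,0,0],[0,0,0],0.0],
    [[0,0,0],[0,0,0],0.0],
  ],
)

```text
time_s: 3.98
tool_pos: [0.5476, -0.0822, 0.1319]
tool_rot: [-180.0, -0.0, 14.0]
force: [-0.0, 0.7, -0.3]
grip_width: 0.0282
```

Call:
send_rows(
  steps=[
    [[0,0,0],[0,0,0],0.0],
    [[0,0,0],[0,0,0],0.0],
    [[0,0,0],[0,0,0],0.0],
    [[0,0,0],[0,0,0],0.0],
    [[0,0,0],[0,0,0],0.0],
  ],
)

```text
time_s: 4.4
tool_pos: [0.5476, -0.0822, 0.1319]
tool_rot: [-180.0, 0.0, 14.0]
force: [0.4, 0.1, 0.3]
grip_width: 0.0014
```

Run:
```python
from h import *
for i in range(4):
    env.read_camera("wrist")
    o=env.get_obs();print(o["tool_pos"],o["force"],o["wrist_torque"],o["grip_width"])
```

```text
[ 0.54759331 -0.08220862  0.13194898] [ 0.41982429 -0.94027634  0.83046832] [-0.06155456  0.06828487 -0.059606  ] 0.0010744299427154253
[ 0.54760048 -0.08220607  0.13197917] [-0.61828671  0.57224912 -0.56298844] [-0.07942618  0.05997122 -0.00154591] 0.0005922963587096395
[ 0.54758233 -0.08216167  0.13194347] [-0.57795157  0.34059214  0.16873464] [-0.10108298  0.05613173 -0.0278772 ] 7.472078320062042e-05
[ 0.54761855 -0.08218433  0.13197962] [0.74029699 1.0016629  0.34390553] [-0.09610277 -0.03093995 -0.04402321] 0.0003800887802831551
```

Run:
```python
from h import *
import cv2
w=env.read_camera("wrist");cv2.imwrite("pics/wrist3.png",w["pixels"][:,:,::-1])
a=env.read_camera("scene")["pixels"][130:250,140:270,::-1];b=env.read_camera("side")["pixels"][120:240,230:360,::-1]
cv2.imwrite("pics/ss3.png",cv2.resize(np.hstack([a,b]),None,fx=3,fy=3,interpolation=2))
o=env.get_obs();print(proj(w,o["tool_pos"]),proj(env.read_camera("scene"),o["tool_pos"]))
```

```text
[253.19863643 215.06863669] [196.41584874 197.35692489]
```

View pics/wrist3.png

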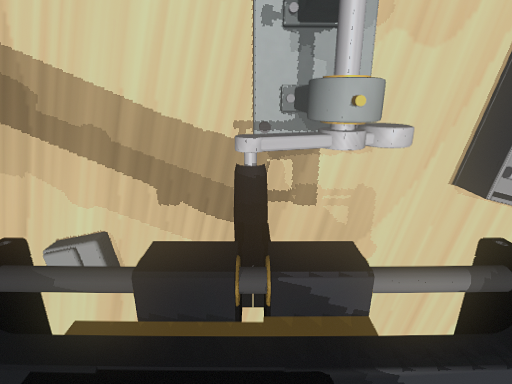

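View pics/ss3.png

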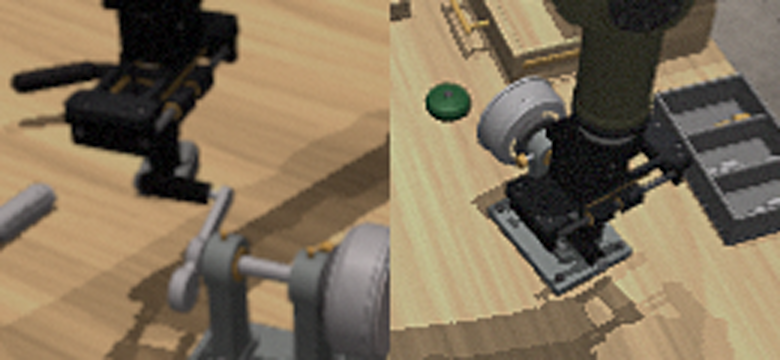

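Run:
```python
import cv2,numpy as np
f=lambda a:(255*np.clip((a/255.)*1.0,0,1)**0.45).astype('uint8')
a=f(cv2.imread("pics/wrist3.png")[150:270,200:310]); b=f(cv2.imread("pics/wrist2.png")[150:270,140:360])
c=f(cv2.imread("pics/scene1.png")[80:210,150:270])
cv2.imwrite("pics/z3.png",cv2.resize(a,None,fx=5,fy=5,interpolation=2))
cv2.imwrite("pics/z2.png",cv2.resize(b,None,fx=3.5,fy=3.5,interpolation=2))
from h import env
s=env.read_camera("scene")["pixels"][150:240,150:260,::-1]
cv2.imwrite("pics/z4.png",cv2.resize(f(s),None,fx=6,fy=6,interpolation=2))
```

```text
(no output)
```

View pics/z3.png

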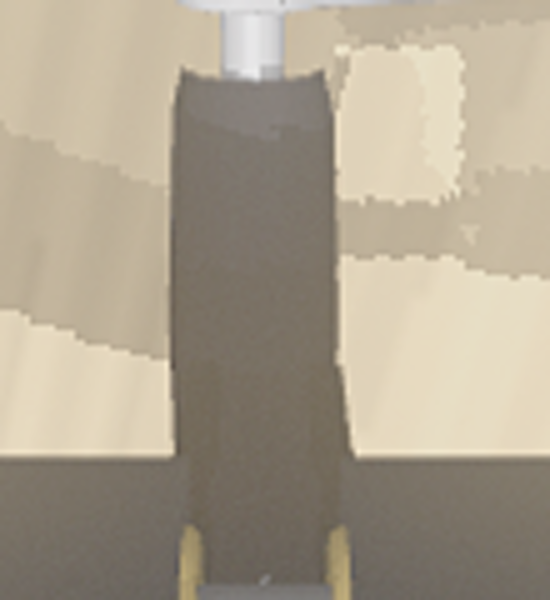

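View pics/z4.png

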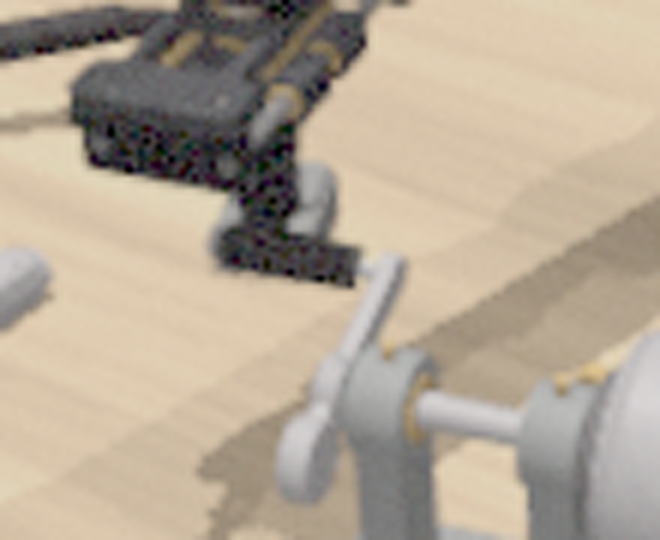

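View pics/z2.png

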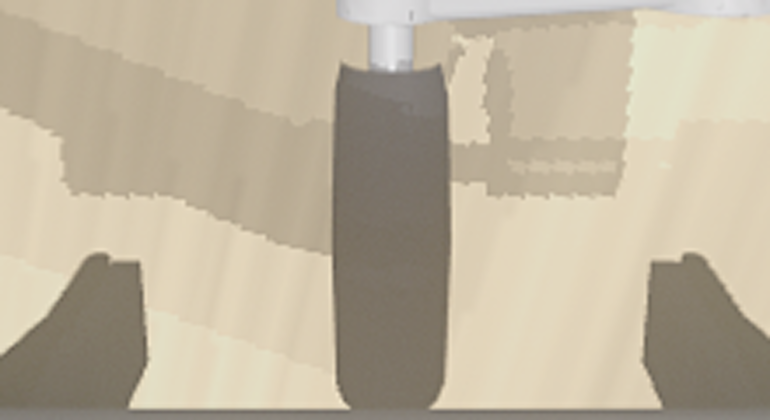

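Run:
```python
from h import *
import cv2
s=env.read_camera("scene");d=env.read_camera("side");w=env.read_camera("wrist")
T=np.array([.5283,.0,.304]);x=np.array([.970,.242,0]);y=np.array([.242,-.97,0])
for dz in [0,.02,.037]:
  for sx in [-1,1]:
    print(dz,sx,[proj(s,T+x*sx*.05+[0,0,dz]).round(1)])
o=env.get_obs()["tool_pos"]
for dz in [0,.0187,.037]:
  print(dz,"scene",proj(s,o+[0,0,dz]),"side",proj(d,o+[0,0,dz]))
f=lambda a:(255*np.clip((a/255.)*1.0,0,1)**0.45).astype('uint8')
c=f(cv2.imread("pics/scene1.png")[60:160,170:270]);cv2.imwrite("pics/z1.png",cv2.resize(c,None,fx=6,fy=6,interpolation=2))
```

```text
0 -1 [array([229.6, 137.2])]
0 1 [array([214. , 155.8])]
0.02 -1 [array([229.3, 130.1])]
0.02 1 [array([213.5, 148.3])]
0.037 -1 [array([229.1, 123.9])]
0.037 1 [array([213.1, 141.9])]
0 scene [196.41157004 197.35137168] side [294.54299657 205.06394147]
0.0187 scene [195.86554052 191.64218673] side [295.09491673 201.75932832]
0.037 scene [195.32129321 185.96055024] side [295.64783484 198.44685068]
```

View pics/z1.png

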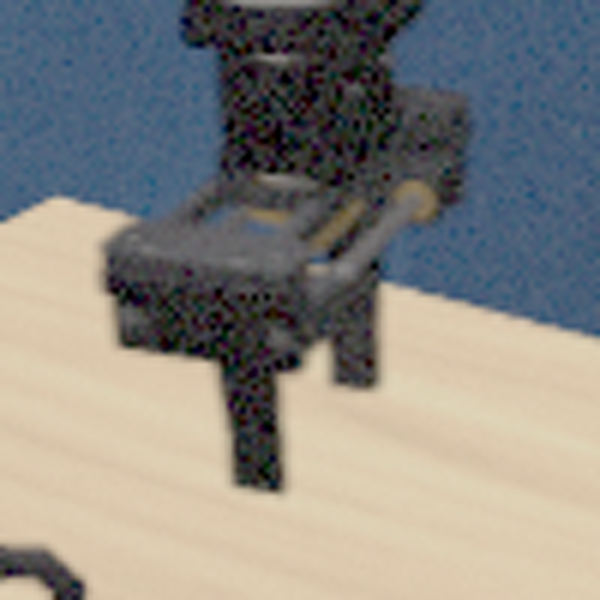

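The pictures show that the fingertips really end about 37 mm above the reported TCP. At the hover the tips are at (213,142) and (229,124) in scene, which matches the projection at +37 mm. So the fingers closed just above the grip. I'll open them and go 37 mm lower.

Call:
send_rows(
  steps=[
    [[0,0,0],[0,0,0],0.087],
    [[0,0,0],[0,0,0],0.087],
    [[0,0,0],[0,0,0],0.087],
    [[0,0,0],[0,0,0],0.087],
    [[0,0,0],[0,0,0],0.087],
  ],
)

```text
time_s: 5.42
tool_pos: [0.5476, -0.0822, 0.132]
tool_rot: [-180.0, -0.0, 14.0]
force: [0.3, -0.6, -0.1]
grip_width: 0.0261
```

Call:
send_rows(
  steps=[
    [[0,0,0],[0,0,0],0.087],
    [[0,0,0],[0,0,0],0.087],
    [[0,0,0],[0,0,0],0.087],
    [[0,0,0],[0,0,0],0.087],
    [[0,0,0],[0,0,0],0.087],
  ],
)

```text
time_s: 5.83
tool_pos: [0.5476, -0.0822, 0.1319]
tool_rot: [-180.0, -0.0, 14.0]
force: [-0.3, -0.5, -0.3]
grip_width: 0.0594
```

Call:
send_rows(
  steps=[
    [[0,0,0.01],[0,0,0],0.087],
    [[0,0,0.02],[0,0,0],0.087],
    [[0,0,0.03],[0,0,0],0.087],
    [[0,0,0.037],[0,0,0],0.087],
    [[0,0,0.037],[0,0,0],0.087],
  ],
)

```text
time_s: 6.25
tool_pos: [0.5457, -0.082, 0.0924]
tool_rot: [-180.0, 0.2, 14.0]
force: [-0.6, -0.4, -0.1]
grip_width: 0.0856
```

Call:
send_rows(
  steps=[
    [[0,0,0],[0,0,0],0.05],
    [[0,0,0],[0,0,0],0.0],
    [[0,0,0],[0,0,0],0.0],
    [[0,0,0],[0,0,0],0.0],
    [[0,0,0],[0,0,0],0.0],
  ],
)

```text
time_s: 6.67
tool_pos: [0.548, -0.0822, 0.0954]
tool_rot: [180.0, -0.1, 14.0]
force: [-0.1, -0.6, 0.4]
grip_width: 0.0616
```

Call:
send_rows(
  steps=[
    [[0,0,0],[0,0,0],0.0],
    [[0,0,0],[0,0,0],0.0],
    [[0,0,0],[0,0,0],0.0],
    [[0,0,0],[0,0,0],0.0],
    [[0,0,0],[0,0,0],0.0],
  ],
)

```text
time_s: 7.08
tool_pos: [0.5476, -0.0822, 0.095]
tool_rot: [-180.0, -0.0, 14.0]
force: [-0.5, -0.1, 0.7]
grip_width: 0.0279
```

Call:
send_rows(
  steps=[
    [[0,0,0],[0,0,0],0.0],
    [[0,0,0],[0,0,0],0.0],
    [[0,0,0],[0,0,0],0.0],
    [[0,0,0],[0,0,0],0.0],
    [[0,0,0],[0,0,0],0.0],
  ],
)

```text
time_s: 7.5
tool_pos: [0.5462, -0.0825, 0.0946]
tool_rot: [-180.0, 0.2, 14.0]
force: [-5.4, -0.4, 2.8]
grip_width: 0.0219
```

Run:
```python
import numpy as np
t0=-71
for c in range(0,14):
    a=np.radians(t0+15*c); b=np.radians(t0+15*c+3*np.arange(1,6))
    print(t0+15*c,[(round(1e3*.065*(np.sin(q)-np.sin(a)),1),round(-1e3*.065*(np.cos(q)-np.cos(a)),1)) for q in b])
```

```text
-71 [(np.float64(1.2), np.float64(-3.2)), (np.float64(2.5), np.float64(-6.3)), (np.float64(4.1), np.float64(-9.4)), (np.float64(5.7), np.float64(-12.3)), (np.float64(7.6), np.float64(-15.2))]
-56 [(np.float64(2.0), np.float64(-2.8)), (np.float64(4.1), np.float64(-5.4)), (np.float64(6.3), np.float64(-8.0)), (np.float64(8.7), np.float64(-10.4)), (np.float64(11.2), np.float64(-12.7))]
-41 [(np.float64(2.6), np.float64(-2.2)), (np.float64(5.4), np.float64(-4.2)), (np.float64(8.2), np.float64(-6.1)), (np.float64(11.1), np.float64(-7.8)), (np.float64(14.1), np.float64(-9.4))]
-26 [(np.float64(3.1), np.float64(-1.4)), (np.float64(6.3), np.float64(-2.7)), (np.float64(9.5), np.float64(-3.7)), (np.float64(12.8), np.float64(-4.6)), (np.float64(16.1), np.float64(-5.4))]
-11 [(np.float64(3.4), np.float64(-0.6)), (np.float64(6.7), np.float64(-0.9)), (np.float64(10.1), np.float64(-1.2)), (np.float64(13.5), np.float64(-1.2)), (np.float64(16.9), np.float64(-1.0))]
4 [(np.float64(3.4), np.float64(0.3)), (np.float64(6.8), np.float64(0.8)), (np.float64(10.1), np.float64(1.5)), (np.float64(13.4), np.floa
[... 856 characters left out ...]
oat64(6.7)), (np.float64(1.2), np.float64(10.1)), (np.float64(1.2), np.float64(13.5)), (np.float64(1.0), np.float64(16.9))]
94 [(np.float64(-0.3), np.float64(3.4)), (np.float64(-0.8), np.float64(6.8)), (np.float64(-1.5), np.float64(10.1)), (np.float64(-2.4), np.float64(13.4)), (np.float64(-3.4), np.float64(16.6))]
109 [(np.float64(-1.2), np.float64(3.2)), (np.float64(-2.5), np.float64(6.3)), (np.float64(-4.1), np.float64(9.4)), (np.float64(-5.7), np.float64(12.3)), (np.float64(-7.6), np.float64(15.2))]
124 [(np.float64(-2.0), np.float64(2.8)), (np.float64(-4.1), np.float64(5.4)), (np.float64(-6.3), np.float64(8.0)), (np.float64(-8.7), np.float64(10.4)), (np.float64(-11.2), np.float64(12.7))]
```

Call:
send_rows(
  steps=[
    [[0.0012,0,-0.0032],[0,0,0],0],
    [[0.0025,0,-0.0063],[0,0,0],0],
    [[0.0041,0,-0.0094],[0,0,0],0],
    [[0.0057,0,-0.0123],[0,0,0],0],
    [[0.0076,0,-0.0152],[0,0,0],0],
  ],
)

```text
time_s: 7.92
tool_pos: [0.5532, -0.0807, 0.1098]
tool_rot: [-180.0, 0.2, 14.0]
force: [-6.1, -1.4, 2.0]
grip_width: 0.0221
```

```bash
python3 -c "
from h import env
o=env.get_obs();print(o['tool_pos'],o['force'],o['wrist_torque'],o['grip_width'])"
```

```text
[ 0.55321959 -0.08074265  0.10983447] [-6.14192331 -1.4473101   1.98917646] [-0.27056198  1.40084065 -0.03082053] 0.02212051489427099
```

Call:
send_rows(
  steps=[
    [[0.002,0,-0.0028],[0,0,0],0],
    [[0.0041,0,-0.0054],[0,0,0],0],
    [[0.0063,0,-0.008],[0,0,0],0],
    [[0.0087,0,-0.0104],[0,0,0],0],
    [[0.0112,0,-0.0127],[0,0,0],0],
  ],
)

```text
time_s: 8.33
tool_pos: [0.5641, -0.078, 0.1228]
tool_rot: [-179.9, 0.2, 14.0]
force: [-7.2, -1.1, 2.1]
grip_width: 0.0218
```

Call:
send_rows(
  steps=[
    [[0.0026,0,-0.0022],[0,0,0],0],
    [[0.0054,0,-0.0042],[0,0,0],0],
    [[0.0082,0,-0.0061],[0,0,0],0],
    [[0.0111,0,-0.0078],[0,0,0],0],
    [[0.0141,0,-0.0094],[0,0,0],0],
  ],
)

```text
time_s: 8.75
tool_pos: [0.578, -0.0746, 0.1324]
tool_rot: [-179.9, 0.2, 14.0]
force: [-7.3, -1.5, 2.1]
grip_width: 0.0211
```

Call:
send_rows(
  steps=[
    [[0.0031,0,-0.0014],[0,0,0],0],
    [[0.0063,0,-0.0027],[0,0,0],0],
    [[0.0095,0,-0.0037],[0,0,0],0],
    [[0.0128,0,-0.0046],[0,0,0],0],
    [[0.0161,0,-0.0054],[0,0,0],0],
  ],
)

```text
time_s: 9.17
tool_pos: [0.5938, -0.0706, 0.138]
tool_rot: [-180.0, 0.2, 14.0]
force: [-7.2, -0.6, 3.0]
grip_width: 0.0216
```

Run:
```python
from h import *
import cv2
s=env.read_camera("scene")["pixels"][130:280,150:300,::-1]
f=lambda a:(255*np.clip((a/255.)*1.0,0,1)**0.6).astype('uint8')
cv2.imwrite("pics/t1.png",cv2.resize(f(s),None,fx=4,fy=4,interpolation=2))
```

```text
(no output)
```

View pics/t1.png

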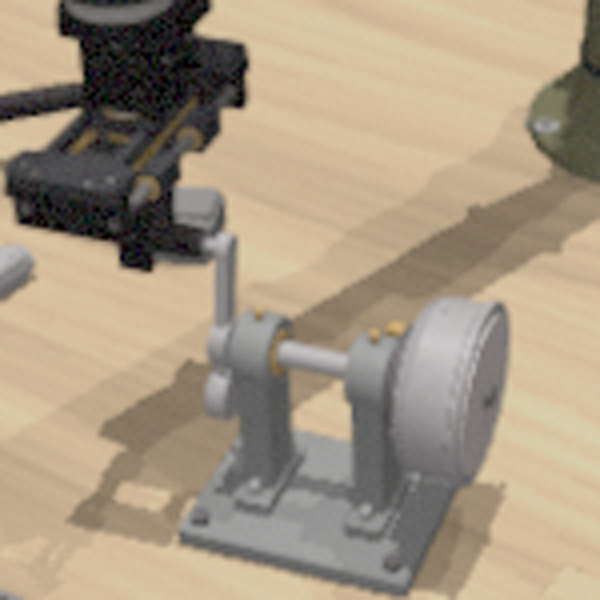

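Call:
send_rows(
  steps=[
    [[0.0034,0,-0.0006],[0,0,0],0],
    [[0.0067,0,-0.0009],[0,0,0],0],
    [[0.0101,0,-0.0012],[0,0,0],0],
    [[0.0135,0,-0.0012],[0,0,0],0],
    [[0.0169,0,-0.001],[0,0,0],0],
  ],
)

```text
time_s: 9.63
tool_pos: [0.6101, -0.0665, 0.139]
tool_rot: [-179.9, 0.2, 14.0]
force: [-7.8, -0.2, 4.2]
grip_width: 0.0216
```

Call:
send_rows(
  steps=[
    [[0.0034,0,0.0003],[0,0,0],0],
    [[0.0068,0,0.0008],[0,0,0],0],
    [[0.0101,0,0.0015],[0,0,0],0],
    [[0.0134,0,0.0024],[0,0,0],0],
    [[0.0166,0,0.0034],[0,0,0],0],
  ],
)

```text
time_s: 10.05
tool_pos: [0.6263, -0.0625, 0.1358]
tool_rot: [-180.0, 0.2, 14.0]
force: [-9.1, -1.1, 5.1]
grip_width: 0.0214
```

Call:
send_rows(
  steps=[
    [[0.0032,0,0.0012],[0,0,0],0],
    [[0.0063,0,0.0025],[0,0,0],0],
    [[0.0094,0,0.0041],[0,0,0],0],
    [[0.0123,0,0.0057],[0,0,0],0],
    [[0.0152,0,0.0076],[0,0,0],0],
  ],
)

```text
time_s: 10.47
tool_pos: [0.6409, -0.0589, 0.1284]
tool_rot: [-179.9, 0.2, 14.0]
force: [-7.7, -1.1, 6.0]
grip_width: 0.0216
```

Call:
send_rows(
  steps=[
    [[0.0028,0,0.002],[0,0,0],0],
    [[0.0054,0,0.0041],[0,0,0],0],
    [[0.008,0,0.0063],[0,0,0],0],
    [[0.0104,0,0.0087],[0,0,0],0],
    [[0.0127,0,0.0112],[0,0,0],0],
  ],
)

```text
time_s: 10.88
tool_pos: [0.6532, -0.0558, 0.1173]
tool_rot: [-179.9, 0.2, 14.0]
force: [-9.0, -1.4, 7.1]
grip_width: 0.0216
```

Call:
send_rows(
  steps=[
    [[0.0022,0,0.0026],[0,0,0],0],
    [[0.0042,0,0.0054],[0,0,0],0],
    [[0.0061,0,0.0082],[0,0,0],0],
    [[0.0078,0,0.0111],[0,0,0],0],
    [[0.0094,0,0.0141],[0,0,0],0],
  ],
)

```text
time_s: 11.3
tool_pos: [0.6623, -0.0536, 0.1035]
tool_rot: [-179.9, 0.2, 14.0]
force: [-9.5, -0.8, 8.3]
grip_width: 0.0215
```

Call:
send_rows(
  steps=[
    [[0.0014,0,0.0031],[0,0,0],0],
    [[0.0027,0,0.0063],[0,0,0],0],
    [[0.0037,0,0.0095],[0,0,0],0],
    [[0.0046,0,0.0128],[0,0,0],0],
    [[0.0054,0,0.0161],[0,0,0],0],
  ],
)

```text
time_s: 11.72
tool_pos: [0.6677, -0.0522, 0.0878]
tool_rot: [-179.9, 0.1, 14.0]
force: [-10.8, 0.5, 11.3]
grip_width: 0.0215
```

Call:
send_rows(
  steps=[
    [[0.0006,0,0.0034],[0,0,0],0],
    [[0.0009,0,0.0067],[0,0,0],0],
    [[0.0012,0,0.0101],[0,0,0],0],
    [[0.0012,0,0.0135],[0,0,0],0],
    [[0.001,0,0.0169],[0,0,0],0],
  ],
)

```text
time_s: 12.13
tool_pos: [0.6692, -0.0519, 0.0715]
tool_rot: [-179.9, 0.1, 14.0]
force: [-10.3, -0.3, 12.5]
grip_width: 0.0218
```

Call:
send_rows(
  steps=[
    [[-0.0003,0,0.0034],[0,0,0],0],
    [[-0.0008,0,0.0068],[0,0,0],0],
    [[-0.0015,0,0.0101],[0,0,0],0],
    [[-0.0024,0,0.0134],[0,0,0],0],
    [[-0.0034,0,0.0166],[0,0,0],0],
  ],
)

```text
time_s: 12.55
tool_pos: [0.6668, -0.0525, 0.0556]
tool_rot: [-180.0, -0.0, 14.0]
force: [-11.1, -0.4, 15.3]
grip_width: 0.0215
```

```bash
cat > fit.py <<'E'
import numpy as np
from scipy.optimize import least_squares
D=np.array([l.split() for l in """.5532 -.0807 .1098 -6.1 -1.4 2.0
.5641 -.078 .1228 -7.2 -1.1 2.1
.578 -.0746 .1324 -7.3 -1.5 2.1
.5938 -.0706 .138 -7.2 -.6 3.0
.6101 -.0665 .139 -7.8 -.2 4.2
.6263 -.0625 .1358 -9.1 -1.1 5.1
.6409 -.0589 .1284 -7.7 -1.1 6.0
.6532 -.0558 .1173 -9 -1.4 7.1
.6623 -.0536 .1035 -9.5 -.8 8.3
.6677 -.0522 .0878 -10.8 .5 11.3
.6692 -.0519 .0715 -10.3 -.3 12.5
.6668 -.0525 .0556 -11.1 -.4 15.3""".split("\n")],float)
c,s=np.cos(np.radians(14)),np.sin(np.radians(14))
X=D[:,0]*c+D[:,1]*s; Z=D[:,2]+.0557; F=D[:,3]*c+D[:,4]*s; G=D[:,5]
f=least_squares(lambda p:np.hypot(X-p[0],Z-p[1])-p[2],[.57,.13,.065]); print("circle",f.x,np.abs(f.fun).max())
th=np.arctan2(X-f.x[0],Z-f.x[1]); r=.065
T=r*(F*np.cos(th)-G*np.sin(th)); Rad=F*np.sin(th)+G*np.cos(th)
# torque on tool T = -(drag) + M*sin(th+a) gravity pulling heavy side down
for nm,cols in [("free",[np.ones_like(th),np.sin(th),np.cos(th)])]:
    A=np.c_[tuple(cols)]; k,*_=np.linalg.lstsq(A,T,rcond=None)
    print(nm,k,"M",np.hypot(k[1],k[2]),"res",np.std(A@k-T))
k2,*_=np.linalg.lstsq(A[:,1:],T+.45,rcond=None); print("drag .45:",k2,np.hypot(*k2),np.std(A[:,1:]@k2-T-.45))
for kk in (k[1:],k2):
    # T=M sin(th+a): stable (heavy down) where torque zero & decreasing: th+a=180
    a=np.degrees(np.arctan2(kk[1],kk[0])); print("heavy-down crank angle",(180-a+180)%360-180)
print(np.degrees(th).round(0),T.round(2),Rad.round(1),sep="\n")
E
python3 fit.py
```

```text
circle [0.57164664 0.12968886 0.06517231] 0.00011649014298260874
free [-0.42597741 -0.36849274 -0.07500243] M 0.3760482256333778 res 0.03562197894967486
drag .45: [-0.35538578 -0.04726405] 0.3585149124933688 0.03677819842213841
heavy-down crank angle -11.504738620699868
heavy-down crank angle -7.57551959621685
[-57. -41. -26. -11.   4.  19.  33.  48.  63.  78.  92. 106.]
[-0.12 -0.26 -0.37 -0.42 -0.51 -0.67 -0.63 -0.74 -0.76 -0.86 -0.79 -0.76]
[  6.3   6.4   5.2   4.3   3.7   1.9   0.7  -2.1  -4.6  -7.7 -10.5 -14.7]
```

Run:
```python
import numpy as np
for t0 in range(109,0,-15):
    a=np.radians(t0); b=np.radians(t0-3*np.arange(1,6))
    print(t0,[[float(round(.065*(np.sin(q)-np.sin(a)),4)),0,float(round(-.065*(np.cos(q)-np.cos(a)),4))] for q in b])
```

```text
109 [[0.001, 0, -0.0032], [0.0019, 0, -0.0065], [0.0026, 0, -0.0099], [0.0031, 0, -0.0132], [0.0034, 0, -0.0166]]
94 [[0.0001, 0, -0.0034], [0.0001, 0, -0.0068], [-0.0001, 0, -0.0102], [-0.0005, 0, -0.0136], [-0.001, 0, -0.0169]]
79 [[-0.0007, 0, -0.0033], [-0.0016, 0, -0.0066], [-0.0027, 0, -0.0098], [-0.004, 0, -0.013], [-0.0054, 0, -0.0161]]
64 [[-0.0016, 0, -0.003], [-0.0033, 0, -0.006], [-0.0052, 0, -0.0088], [-0.0072, 0, -0.0115], [-0.0094, 0, -0.0141]]
49 [[-0.0023, 0, -0.0025], [-0.0047, 0, -0.0049], [-0.0073, 0, -0.0071], [-0.0099, 0, -0.0093], [-0.0127, 0, -0.0112]]
34 [[-0.0029, 0, -0.0018], [-0.0058, 0, -0.0035], [-0.0089, 0, -0.005], [-0.012, 0, -0.0064], [-0.0152, 0, -0.0076]]
19 [[-0.0032, 0, -0.001], [-0.0065, 0, -0.0019], [-0.0099, 0, -0.0026], [-0.0132, 0, -0.0031], [-0.0166, 0, -0.0034]]
4 [[-0.0034, 0, -0.0001], [-0.0068, 0, -0.0001], [-0.0102, 0, 0.0001], [-0.0136, 0, 0.0005], [-0.0169, 0, 0.001]]
```

Call:
send_rows(
  steps=[
    [[0.001,0,-0.0032],[0,0,0],0],
    [[0.0019,0,-0.0065],[0,0,0],0],
    [[0.0026,0,-0.0099],[0,0,0],0],
    [[0.0031,0,-0.0132],[0,0,0],0],
    [[0.0034,0,-0.0166],[0,0,0],0],
  ],
)

```text
time_s: 12.97
tool_pos: [0.6689, -0.052, 0.0688]
tool_rot: [-180.0, 0.2, 14.0]
force: [-5.3, -1.7, -1.8]
grip_width: 0.0216
```

Call:
send_rows(
  steps=[
    [[0.0001,0,-0.0034],[0,0,0],0],
    [[0.0001,0,-0.0068],[0,0,0],0],
    [[-0.0001,0,-0.0102],[0,0,0],0],
    [[-0.0005,0,-0.0136],[0,0,0],0],
    [[-0.001,0,-0.0169],[0,0,0],0],
  ],
)

```text
time_s: 13.38
tool_pos: [0.6682, -0.0521, 0.0858]
tool_rot: [-180.0, 0.1, 14.0]
force: [-4.7, -2.2, -2.6]
grip_width: 0.0214
```

Call:
send_rows(
  steps=[
    [[-0.0007,0,-0.0033],[0,0,0],0],
    [[-0.0016,0,-0.0066],[0,0,0],0],
    [[-0.0027,0,-0.0098],[0,0,0],0],
    [[-0.004,0,-0.013],[0,0,0],0],
    [[-0.0054,0,-0.0161],[0,0,0],0],
  ],
)

```text
time_s: 13.8
tool_pos: [0.6632, -0.0534, 0.1021]
tool_rot: [-180.0, 0.1, 14.0]
force: [-4.9, -1.6, -4.1]
grip_width: 0.0215
```

Call:
send_rows(
  steps=[
    [[-0.0016,0,-0.003],[0,0,0],0],
    [[-0.0033,0,-0.006],[0,0,0],0],
    [[-0.0052,0,-0.0088],[0,0,0],0],
    [[-0.0072,0,-0.0115],[0,0,0],0],
    [[-0.0094,0,-0.0141],[0,0,0],0],
  ],
)

```text
time_s: 14.22
tool_pos: [0.6543, -0.0556, 0.1163]
tool_rot: [180.0, 0.0, 14.0]
force: [-3.9, -2.2, -7.0]
grip_width: 0.0216
```

Call:
send_rows(
  steps=[
    [[-0.0023,0,-0.0025],[0,0,0],0],
    [[-0.0047,0,-0.0049],[0,0,0],0],
    [[-0.0073,0,-0.0071],[0,0,0],0],
    [[-0.0099,0,-0.0093],[0,0,0],0],
    [[-0.0127,0,-0.0112],[0,0,0],0],
  ],
)

```text
time_s: 14.63
tool_pos: [0.6423, -0.0586, 0.1277]
tool_rot: [180.0, -0.0, 14.0]
force: [-1.7, -2.1, -9.9]
grip_width: 0.0218
```

Call:
send_rows(
  steps=[
    [[-0.0029,0,-0.0018],[0,0,0],0],
    [[-0.0058,0,-0.0035],[0,0,0],0],
    [[-0.0089,0,-0.005],[0,0,0],0],
    [[-0.012,0,-0.0064],[0,0,0],0],
    [[-0.0152,0,-0.0076],[0,0,0],0],
  ],
)

```text
time_s: 15.05
tool_pos: [0.628, -0.0621, 0.1355]
tool_rot: [180.0, -0.1, 14.0]
force: [1.3, -2.4, -11.3]
grip_width: 0.022
```

Call:
send_rows(
  steps=[
    [[-0.0032,0,-0.001],[0,0,0],0],
    [[-0.0065,0,-0.0019],[0,0,0],0],
    [[-0.0099,0,-0.0026],[0,0,0],0],
    [[-0.0132,0,-0.0031],[0,0,0],0],
    [[-0.0166,0,-0.0034],[0,0,0],0],
  ],
)

```text
time_s: 15.47
tool_pos: [0.6124, -0.066, 0.1392]
tool_rot: [180.0, -0.1, 14.1]
force: [4.8, -0.9, -10.3]
grip_width: 0.0214
```

Call:
send_rows(
  steps=[
    [[-0.0034,0,-0.0001],[0,0,0],0],
    [[-0.0068,0,-0.0001],[0,0,0],0],
    [[-0.0102,0,0.0001],[0,0,0],0],
    [[-0.0136,0,0.0005],[0,0,0],0],
    [[-0.0169,0,0.001],[0,0,0],0],
  ],
)

```text
time_s: 15.88
tool_pos: [0.5977, -0.0697, 0.1388]
tool_rot: [179.9, -0.4, 14.1]
force: [8.0, -1.2, -10.6]
grip_width: 0.0219
```

```bash
cat >> fit.py <<'E'
print("---- both")
E2=np.array([l.split() for l in """.6689 -.052 .0688 -5.3 -1.7 -1.8
.6682 -.0521 .0858 -4.7 -2.2 -2.6
.6632 -.0534 .1021 -4.9 -1.6 -4.1
.6543 -.0556 .1163 -3.9 -2.2 -7.0
.6423 -.0586 .1277 -1.7 -2.1 -9.9
.628 -.0621 .1355 1.3 -2.4 -11.3
.6124 -.066 .1392 4.8 -.9 -10.3
.5977 -.0697 .1388 8.0 -1.2 -10.6""".split("\n")],float)
def g(D):
    X=D[:,0]*c+D[:,1]*s; Z=D[:,2]+.0557; F=D[:,3]*c+D[:,4]*s; th=np.arctan2(X-f.x[0],Z-f.x[1])
    return th,r*(F*np.cos(th)-D[:,5]*np.sin(th))
a,Ta=g(D);b,Tb=g(E2)
print(np.degrees(b).round(1),Tb.round(2))
t=np.r_[a,b];A=np.c_[np.r_[-np.ones(len(a)),np.ones(len(b))],np.sin(t),np.cos(t)]
for nm,A1,y in [("drag free",A,np.r_[Ta,Tb]),("+const",np.c_[A,np.ones(len(t))],np.r_[Ta,Tb])]:
    k,*_=np.linalg.lstsq(A1,y,rcond=None);q=180-np.degrees(np.arctan2(k[2],k[1]));print(nm,k,np.hypot(k[1],k[2]),"down at",(q+180)%360-180,"rms",np.std(A1@k-y))
E
python3 fit.py | sed -n '/both/,$p'
```

```text
---- both
[94.6 79.6 64.5 49.6 34.8 20.2  5.8 -7.5] [0.15 0.11 0.1  0.16 0.25 0.3  0.35 0.39]
drag free [ 0.44896502 -0.34463433 -0.05116455] 0.34841158199042527 down at -8.444474025459158 rms 0.03435536927912594
+const [ 0.45235412 -0.36087303 -0.07783401  0.02587559] 0.3691713393723145 down at -12.171254122815753 rms 0.03336601572896454
```

Call:
send_rows(
  steps=[
    [[-0.001,0,0],[0,0,0],0],
    [[-0.001,0,0],[0,0,0],0],
    [[-0.001,0,0],[0,0,0],0],
    [[-0.001,0,0],[0,0,0],0],
    [[-0.001,0,0],[0,0,0],0],
  ],
)

```text
time_s: 16.3
tool_pos: [0.5964, -0.07, 0.1387]
tool_rot: [180.0, -0.3, 14.1]
force: [7.3, -1.1, -10.5]
grip_width: 0.0213
```

Call:
send_rows(
  steps=[
    [[0,0,0],[0,0,0],0],
    [[0,0,0],[0,0,0],0],
    [[0,0,0],[0,0,0],0],
    [[0,0,0],[0,0,0],0],
    [[0,0,0],[0,0,0],0],
  ],
)

```text
time_s: 16.72
tool_pos: [0.5964, -0.07, 0.1387]
tool_rot: [179.9, -0.3, 14.1]
force: [6.3, -1.3, -11.0]
grip_width: 0.0214
```

Run:
```python
from h import *
import cv2
c=env.read_camera("scene")["pixels"]; cv2.imwrite("pics/fin.png",c[:,:,::-1])
for i in range(3):
    env.read_camera("side"); o=env.get_obs();p=o["tool_pos"]
    print(np.degrees(np.arctan2(p[0]*.9703+p[1]*.2419-.57165,p[2]+.0557-.12969)),p,o["force"],o["grip_width"],o["time_s"])
```

```text
-8.706464220598876 [ 0.59640091 -0.07003516  0.13866217] [  6.95340057  -1.50399422 -12.1724938 ] 0.021621935332527407 16.8167
-8.708415986982628 [ 0.59639293 -0.07002138  0.13867628] [  7.47834624  -0.7248462  -10.44798185] 0.021815534497299137 16.8667
-8.694596968246463 [ 0.59640296 -0.06998823  0.13866456] [  6.84234374  -1.73578078 -10.44711285] 0.02197068080803696 16.9167
```

View pics/fin.png

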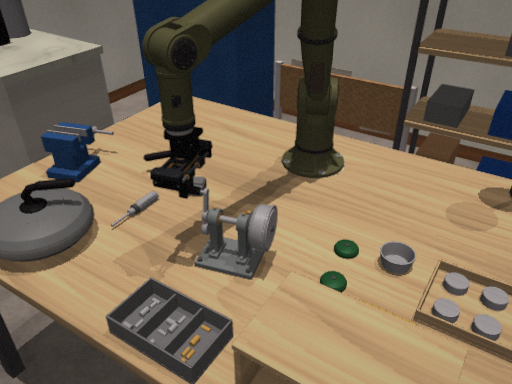

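The picture shows the crank near the top at (205,190) with the fingers on its grip. The caps, spare cup, driver and chip look where they were. The handle is partly hidden behind the gripper. The crank is at rest.

```bash
python3 -c "
from cell import env
print(env.sign_off())"
```

```text
the job is handed in; nothing more can be done
None
```

I turned the crank by its grip about 178° over the top, felt for the heavy side, and turned it back to where that side is at the bottom. I then handed the job in with the fingers still gripping. The sign-off gives no verdict.

- **Feel:** I fitted the forces from both turning directions. They gave a drag of 0.45 N m and a ballast of 0.35–0.37 N m, both in line with what was stated. The heavy side is down at a crank angle of about −8° to −12°, depending on the fit.
- **Final state:** The crank rests at −8.7°, a few degrees at most from the estimate and well inside the 20° allowed. Three readings 0.05 s apart showed the same angle. The opening is 22 mm with the grip force set to 40 N, and the clock stood at about 17 s.
- **Tool offset:** The pictures showed the real fingertips ending about 37 mm above the reported TCP. My first grasp therefore closed on air just above the grip. I opened, went 37 mm lower and gripped properly. The grip then followed a circle of 65.2 mm radius centred 129.7 mm above the bench, against 65 and 130 mm given.
- **Side force:** The arm still pushes on the crank with roughly 7 N sideways and 11 N vertically. I left that as it was because the crank is at rest.
- **Other things on the bench:** By eye, none had moved in the last picture. The handle is partly hidden behind the gripper there, so I couldn't fully check it.

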